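# Tag out the cutter grinder and hold its guard open

## Task

Make the cutter grinder safe for inspection: first hang the red lock-out tag by its hole on the hook of the isolator box and let go of it, and only then lift the grinder's clear guard and hold it open at 60 degrees from shut (it falls shut by itself, so do not let it drop). Finish while holding the guard there, still at that angle, with the red tag hanging on the hook; leave the yellow tag and everything else on the bench as it lies.

Things in the scene. Friction and masses are not known exactly. Their poses are not given: they have to be found in the camera images.
- tag_red: Red rigid plastic lock-out tag (white panel on its upper face), 100 x 46 x 5 mm, 35 g, lying flat on the bench. Origin at the centre of its underside; its x axis runs along its length towards the hole end, z is up through its thickness.
- tag_red_mid (a point): Middle of the red tag (half-way up its 5 mm), the place to grip it across its 46 mm width (its y axis). Axes as the tag.
- tag_red_hole (a point): Centre of the red tag's hole, 36 mm from its middle along its x axis; the round hole goes straight through and is 18 mm wide, its edge 5 mm from the tag's end.
- tag_yellow: Yellow tag of the same shape, lying flat on the bench; to be left alone. The two tags may lie either way round, left or right.
- isolator: Fixed grey isolator box on the bench, 80 mm deep, 100 mm wide, 135 mm high, red rotary switch handle on a yellow disc on its top (up to 164 mm). Origin at the centre of its underside; its front faces its own -x, and the tag hook sticks out of the middle of the front. The isolator and the grinder may change sides.
- hook_seat (a point): Lowest point (wire centre) of the tag hook, 116 mm above the bench, 20 mm in front of the box's front face: here the tag's hole comes to rest, the tag then hangs upright below with its lower end about 25 mm above the bench. The hook is a 6 mm round wire, yellow: from the face it slopes slightly down to this seat, then turns up and away from the box. Axes as the box.
- hook_tip (a point): Free end of the hook, 32 mm from the seat: 21 mm farther out from the box (its -x) and 25 mm higher, so the end rises at 50 degrees above level, leaning out. A hole put over the tip slides down to the seat.
- grinder: Fixed bench cutter grinder, green, 225 mm deep, 260 mm wide; base 55 mm high, motor head at the back 167 mm high. Origin near the centre of its underside; its front faces its own -x.
- guard (a joint): Opening angle of the clear guard hood with yellow edges, in rad: 0 shut, 1.047 = 60 degrees, stop at 1.4. It starts shut, is hinged at the back and falls shut under its own weight (0.35 to 0.6 kg, some 2 to 4 N at the bar) from anywhere; nothing latches it.
- guard_bar (a point): Middle of the guard's pull bar: an orange round bar 14 mm thick, 116 mm clear length along the grinder's y, standing 33 mm in front of the guard's yellow front lip (26 mm clear between them). Shut it is 170 mm above the bench; it moves on a circle of 160 mm radius about the hinge and at 60 degrees it is 309 mm above the bench and 80 mm farther back. It may turn freely within a grip.
- guard_hinge (a point): Hinge line of the guard, 170 mm above the bench, level with and 160 mm behind the shut bar (grinder's +x); the line runs along the grinder's y. Axes as the grinder.
- die_block: Bystander: small steel die block with a slot, 46 x 28 x 22 mm.
- mill_a: Bystander: end mill, 90 mm long, 18 mm thick, lying along its x.
- mill_b: Bystander: end mill, 90 mm long, 16 mm thick, lying along its x.
- brass_bar: Bystander: brass hexagon bar, 110 x 14 x 14 mm, lying along its x.
- magnifier: Bystander: hand magnifier, 185 mm long, 80 mm across its ring, lying flat, ring towards its +x.
- pin_block: Bystander: steel block with gauge pins, 60 x 45 x 44 mm.
Mind the look-alikes: they are no part of the job. What is meant by the tag_red is not blue or purple, and is the larger of those in its own colour.

How it is judged:
By the outcome, as a careful person would: the job done as asked, in the order asked, and still so for the second after the job is handed in, while the arm keeps its last pose, push and grip.
It also fails if it takes over 64 s, if anything falls off the work surface, if the arm or the gripper's body presses on something with over 40 N, if the wrist force passes 120 N, or if a joint passes its speed limit or range.

## Robot

A 6-joint arm with a two-finger parallel gripper is mounted at the origin on the work surface. World frame = base frame: x ahead of the robot, y to its left, z up, the work surface at z = 0. Lengths are in m, angles in rad, forces in N, time in s.
With the tool pointing down it reaches from about 0.25 to 0.725 m from the base axis. Payload 4 kg.
Tool frame: the origin (TCP) lies at the very end of the fingers, on their centre line; the grasp point (between the pads) lies 19 mm behind it; z points along the fingers, y is the line along which they close (so a half turn about z gives the same grasp; the last joint's range is limited). The gripper opens to 85 mm and grips with 20 to 120 N. Pads are 22 mm wide; open, the fingers measure 114 mm over their backs; the gripper's body (76 mm by 85 mm) begins 54 mm behind the grasp point. The pads swing forward as they close: fully open they stand 13 mm farther back than shut.
Start: joints at [-1.285, 0.241, 0.005, 1.335, 0, 1.571], TCP at [0.141, -0.48, 0.231] pointing down, gripper open.
Joint ranges: [-2.72, 2.72], [-1.05, 1.87], [-1.09, 1.28], [-1.99, 2.15], [-1.42, 1.44], [-3.14, 3.14]. Speed limits (rad/s): [2.79, 2.79, 3.14, 3.14, 3.14, 3.14].

## Interface

Orientations are given as a unit quaternion [x, y, z, w].
In Python, from workcell import bot, vision, workorder gives the robot as it stands.
- The arm moves only by the shell command python3 -m creep 'ROWS' [OPENING]. ROWS is JSON, a list of rows, each a list of 2 entries, a list of its own where there are three numbers: the shift along the tool's x, y, z in mm, then the turn, a rotation vector about the tool's x, y, z in rad. In form: [[[dx, dy, dz], [wx, wy, wz]], ...]. A call has 1 to 12 rows; each row shifts and turns the commanded pose from where the row before left it, along the tool's axes as they then stand; what a row does not reach is not made up. A row lasts 1/8 s, in which the tool goes at most 62.5 mm and 10.7 degrees, less where a joint would pass 70% of its speed; a pose out of reach is approached as far as the arm can. A call is refused whole if a number of a shift passes 62.5 or a number of a turn 0.188, either way. A call with a gripper value outside its range is refused whole. OPENING is the finger opening in mm, from 0 to 85.4, set as the call begins (- or left out, the last holds). The fingers move at their own pace and stop on an object; the grip force is fixed at half the most. Time passes only in rows, so rows that do not move let the fingers close. It gives the time, the measured TCP pose, the force, the opening and the grip force at its end, in the units of the state.
- bot.get_obs(): the state, without advancing time (a new reading comes with each control period).
- vision.camera(name): name is "scene" or "top"; returns a dict with "image" (400x640x3 uint8, blue, green, red), "z_map" (400x640 float32, m along the optical axis (not along the pixel's ray), 0 where there is no reading), "K" (3x3 intrinsics, pixels), "k1" (the pictures are not rectified: a ray, as slopes to the right and down, at radius r is drawn at 1 + k1 r^2 times it, then the intrinsics apply), "rvec" (rotation vector, rad) and "tvec" (3), from world to camera coordinates, as OpenCV has them. Camera axes: x right, y down, z forward; pixel columns grow to the right and rows downward; lengths in m; the calibration is good to about 2 mm. A picture is of the moment at which its call begins.
- workorder.job_done(): hands the job in; it is judged then, once.
Trained networks look in a picture, given as the dict that the camera call returned (one of the last four; its "shot" number tells which), for a name from the list of things; names that differ only in an ending like _2 or _b are one class to them, and where a whole thing is asked for, a point or a joint stands for the part that bears it (a point fixed in the world has none). Each returns a list of dicts, best first, with "score" (0 to 1); they miss things now and then, are a little off and sometimes report something else, mostly with a low value. They report only what shows in the picture. A call takes as long as a camera call. They do not tell look-alikes from the thing itself.
- vision.spot_in(picture, query): "position" ([column, row] in pixels, amid what is visible of it).
- vision.place_of(picture, query): "position" ([column, row] in pixels: a listed point, or the origin of a listed thing).
The state is a dict: "clock": time; "joint_pos": joint angles; "joint_vel": joint speeds; "tau": joint torques, N m; "eef_pos": TCP position; "tool_rot": TCP orientation; "ft_force": force on the tool from outside, world axes, zero at the start; "ft_torque": the same for the moment, N m; "grip_width": finger opening in m; "grasp_force": force on a finger pad.
Only numpy, scipy, OpenCV 4.12 (cv2) and the standard library are available. Lean on these libraries where they do the work, as an engineer would, in place of code of your own. Each camera call takes 0.05 s, during which the arm holds its last target. There are 200 camera calls.

## Working session

There is one attempt and no reset: what is moved stays moved. The work goes in short steps, Python scripts to look and compute and a shell command to move; the robot and the scene stay as the last step left them, time stands still between calls to the robot, and variables do not carry over. Pictures are saved under pics/ and viewed, at most 10 in all, crops included, and the job is handed in when it is done.

```bash
ls; mkdir -p pics
cat > h.py <<'E'
import numpy as np, cv2
from scipy.spatial.transform import Rotation as R
from workcell import bot, vision, workorder
def ray(p,uv):
    K=np.array(p["K"]); d=np.array([[p["k1"],0,0,0,0]],float)
    n=cv2.undistortPoints(np.array([[uv]],float),K,d)[0,0]
    Rm=cv2.Rodrigues(np.array(p["rvec"],float))[0]; t=np.array(p["tvec"],float).ravel()
    return Rm,t,np.array([n[0],n[1],1.])
def at_depth(p,uv):
    Rm,t,n=ray(p,uv); u,v=int(round(uv[0])),int(round(uv[1]))
    w=p["z_map"][max(v-1,0):v+2,max(u-1,0):u+2]; w=w[w>0]
    return Rm.T@(n*np.median(w)-t) if len(w) else None
def at_z(p,uv,z):
    Rm,t,n=ray(p,uv); c=-Rm.T@t; d=Rm.T@n
    return c+d*(z-c[2])/d[2]
def cloud(p):
    K=np.array(p["K"]); h,w=p["z_map"].shape
    uu,vv=np.meshgrid(np.arange(w),np.arange(h))
    n=cv2.undistortPoints(np.stack([uu,vv],-1).reshape(-1,1,2).astype(float),K,np.array([p["k1"],0,0,0,0.]))[:,0]
    z=p["z_map"].reshape(-1,1); Rm=cv2.Rodrigues(np.array(p["rvec"],float))[0]
    P=(np.c_[n,np.ones(len(n))]*z-np.array(p["tvec"]).ravel())@Rm
    P[z[:,0]==0]=np.nan
    return P.reshape(h,w,3)
def proj(p,X):
    return cv2.projectPoints(np.array(X,float).reshape(-1,3),np.array(p["rvec"],float),np.array(p["tvec"],float),np.array(p["K"]),np.array([p["k1"],0,0,0,0.]))[0][:,0]
E
python3 - <<'E'
from h import *
np.set_printoptions(precision=4,suppress=True)
for c in ["scene","top"]:
    p=vision.camera(c); cv2.imwrite(f"pics/{c}0.png",p["image"])
    print(c,p["k1"],np.array(p["K"]).ravel(),"cam",-cv2.Rodrigues(np.array(p["rvec"]))[0].T@np.array(p["tvec"]).ravel())
    for q in ["tag_red_mid","tag_red_hole","tag_yellow","isolator","hook_seat","hook_tip","guard_bar","guard_hinge","grinder"]:
        z={"tag_red_mid":.0025,"tag_red_hole":.0025,"tag_yellow":0,"hook_seat":.116,"hook_tip":.141,"guard_bar":.17,"guard_hinge":.17}.get(q,0)
        for r in vision.place_of(p,q)[:3]:
            print(q,round(r["score"],2),np.array(r["position"]),at_z(p,r["position"],z),at_depth(p,r["position"]))
print(bot.get_obs())
E
```

```text
pics
scene -0.0933888250873415 [392.4086   0.     316.4164   0.     392.4086 200.48     0.       0.
   1.    ] cam [ 1.4511 -0.077   0.862 ]
tag_red_mid 0.77 [299.5 245.7] [ 0.5789 -0.0306  0.0025] [ 0.5813 -0.0308  0.0049]
tag_red_mid 0.65 [214.7 252.3] [ 0.5714 -0.2925  0.0025] [ 0.5692 -0.293   0.0003]
tag_red_mid 0.48 [258.4 215.8] [ 0.4157 -0.1557  0.0025] [ 0.4176 -0.1556  0.0041]
tag_red_hole 0.81 [304.2 250.4] [ 0.6013 -0.0183  0.0025] [ 0.5968 -0.018  -0.002 ]
tag_red_hole 0.66 [243.5 197.6] [ 0.3053 -0.2082  0.0025] [ 0.3038 -0.2084  0.0014]
tag_red_hole 0.66 [216.1 260.3] [ 0.6061 -0.2858  0.0025] [ 0.6029 -0.2866 -0.0008]
tag_yellow 0.75 [352.1 211.8] [0.4382 0.1639 0.    ] [0.4425 0.1629 0.0037]
isolator 0.73 [252.9 273. ] [ 0.6695 -0.1755  0.    ] [ 0.7159 -0.1697  0.0512]
isolator 0.59 [244.7 233.7] [ 0.4966 -0.2014  0.    ] [ 0.6762 -0.178   0.1622]
hook_seat 0.77 [246.6 233.5] [ 0.625  -0.1794  0.116 ] [ 0.6765 -0.173   0.1625]
hook_tip 0.79 [243.2 219.4] [ 0.5922 -0.1862  0.141 ] [ 0.4211 -0.2079 -0.0026]
guard_bar 0.92 [392.5 198.3] [0.5954 0.2435 0.17  ] [0.6    0
[... 1140 characters left out ...]
.7 161.5] [0.6002 0.2417 0.17  ] [0.5986 0.2406 0.176 ]
guard_hinge 0.47 [237.1 164.2] [0.5931 0.2536 0.17  ] [0.593  0.2536 0.1703]
grinder 0.98 [259.3 142.2] [0.7049 0.2215 0.    ] [0.6513 0.1956 0.1729]
{'clock': 1.0, 'joint_pos': array([-1.285 ,  0.2405,  0.005 ,  1.3352,  0.    ,  1.5708]), 'joint_vel': array([-0.001 , -0.0007,  0.0004,  0.0002, -0.0015,  0.0002]), 'tau': array([ -0.0011, -37.2216,  25.2697,   0.0013,  -0.0001,   0.    ]), 'eef_pos': array([ 0.1409, -0.4797,  0.2313]), 'tool_rot': array([0.9898, 0.1424, 0.    , 0.    ]), 'ft_force': array([ 0.703 ,  0.0371, -0.2455]), 'ft_torque': array([-0.0518,  0.0348, -0.0346]), 'grasp_force': 0.0, 'grip_width': 0.08522650536879671}
```

View pics/top0.png

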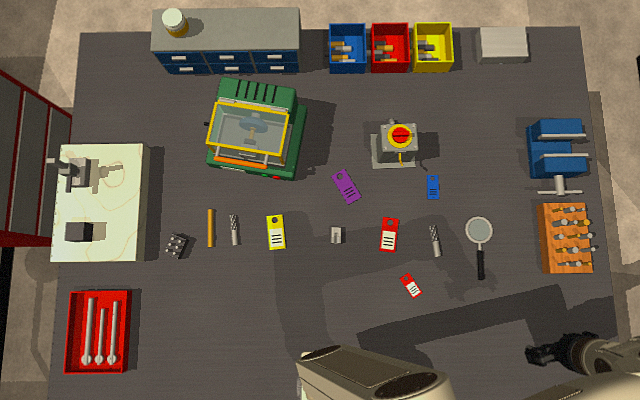

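View pics/scene0.png

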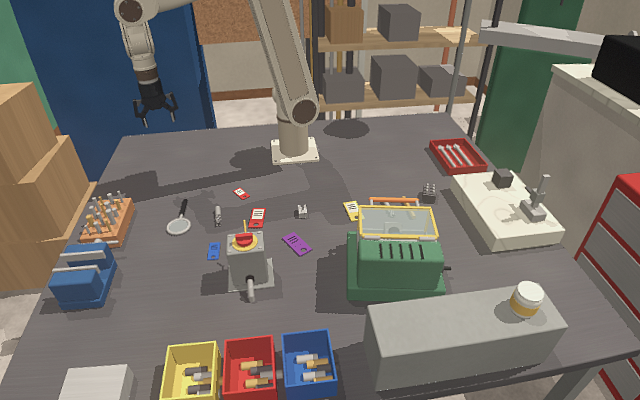

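Top view candidates for the tag are purple (346,186), blue (433,186), red large (388,234) and red small (411,286). The red one at (388,234) fits because it is red and the larger of the two reds. I'll confirm that with a crop and measure it.

Run:
```python
from h import *
np.set_printoptions(precision=4,suppress=True)
p=vision.camera("top"); im=p["image"]
a=cv2.resize(im[130:305,350:450],None,fx=3.4,fy=3.4,interpolation=cv2.INTER_CUBIC)
b=cv2.resize(im[60:190,190:320],None,fx=3.4,fy=3.4,interpolation=cv2.INTER_CUBIC)
b=cv2.copyMakeBorder(b,0,a.shape[0]-b.shape[0],0,0,cv2.BORDER_CONSTANT)
cv2.imwrite("pics/crop.png",np.hstack([a,b]))
hsv=cv2.cvtColor(im,cv2.COLOR_BGR2HSV); C=cloud(p)
H,S,V=[hsv[...,i].astype(int) for i in range(3)]
red=((H<8)|(H>172))&(S>120)&(V>70)
m=np.zeros_like(red); m[210:260,370:405]=red[210:260,370:405]
m=cv2.morphologyEx(m.astype(np.uint8),cv2.MORPH_CLOSE,np.ones((7,7)))
cs=max(cv2.findContours(m,0,2)[0],key=cv2.contourArea)
pts=np.array([at_z(p,c[0].astype(float),.005)[:2] for c in cs],np.float32)
r=cv2.minAreaRect(pts); print("red rect",r, cv2.boxPoints(r))
# hook & box: yellow px near
for q in ["hook_seat","hook_tip"]:
    print(q,[(np.round(x["position"],1),round(x["score"],2)) for x in vision.place_of(p,q)[:3]])
# box top plane
Z=C[...,2]; bx=np.zeros(Z.shape,bool); bx[100:180,360:430]=True
m=(bx&(Z>.125)&(Z<.142)); 
cs=max(cv2.findContours(cv2.morphologyEx(m.astype(np.uint8),cv2.MORPH_CLOSE,np.ones((9,9))),0,2)[0],key=cv2.contourArea)
r=cv2.minAreaRect(np.array([at_z(p,c[0].astype(float),.135)[:2] for c in cs],np.float32)); print("box top",r)
# orange bar
o=(H>=8)&(H<=17)&(S>150)&(V>120); m=np.zeros_like(o); m[140:180,200:300]=o[140:180,200:300]
P=C[m&(Z>.15)&(Z<.19)]; print("bar n",len(P),np.median(P,0),P[:,:2].min(0),P[:,:2].max(0))
c=P.mean(0); u=np.linalg.svd(P[:,:2]-c[:2])[2][0]; t=(P[:,:2]-c[:2])@u; print("bar dir",u,"mid",c[:2]+u*(t.max()+t.min())/2,"len",np.ptp(t),"z",np.percentile(P[:,2],[5,50,95]))
ys,xs=np.nonzero(m&(Z>.15)&(Z<.19)); print(xs.min(),xs.max(),ys.min(),ys.max())
s=vision.camera("scene")
for q in ["hook_seat","hook_tip"]:
    print(q,[(np.round(x["position"],1),round(x["score"],2)) for x in vision.place_of(s,q)[:3]])
cv2.imwrite("pics/scrop.png",cv2.resize(s["image"][190:310,190:310],None,fx=5,fy=5,interpolation=cv2.INTER_CUBIC))
```

```text
red rect ((0.41861167550086975, -0.15889911353588104), (0.04840486869215965, 0.10080402344465256), 81.38059997558594) [[ 0.3652 -0.1753]
 [ 0.4648 -0.1904]
 [ 0.4721 -0.1425]
 [ 0.3724 -0.1274]]
hook_seat [(array([398.8, 159.7]), 0.81)]
hook_tip [(array([401.3, 167.1]), 0.72)]
box top ((0.6538312435150146, -0.18113252520561218), (0.11553981155157089, 0.10029739141464233), 1.8317034244537354)
bar n 216 [0.597  0.2448 0.1757] [0.5803 0.1767] [0.6152 0.3141]
bar dir [0.1906 0.9817] mid [0.597  0.2453] len 0.14028692870233983 z [0.1705 0.1757 0.1805]
214 266 156 168
hook_seat [(array([245.1, 234.5]), 0.71), (array([396.6, 238. ]), 0.7)]
hook_tip [(array([243.8, 220. ]), 0.67), (array([352.4, 207.4]), 0.49)]
```

View pics/crop.png

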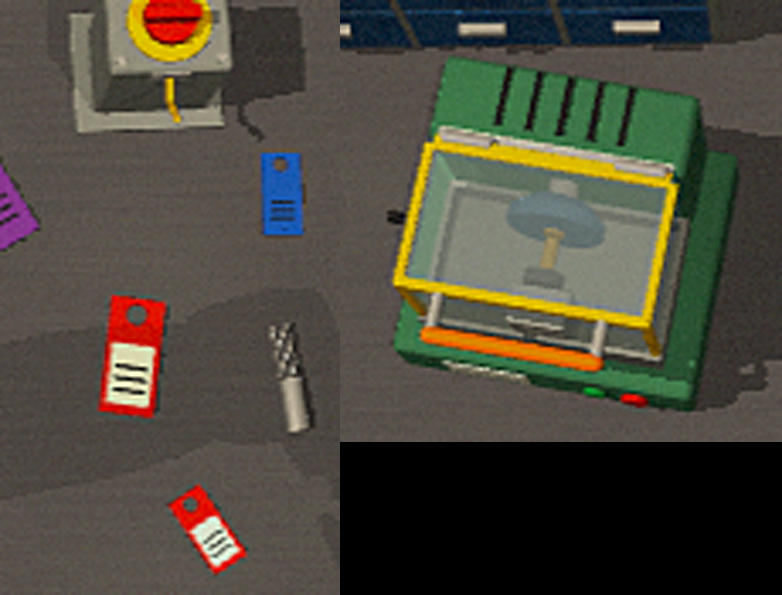

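View pics/scrop.png

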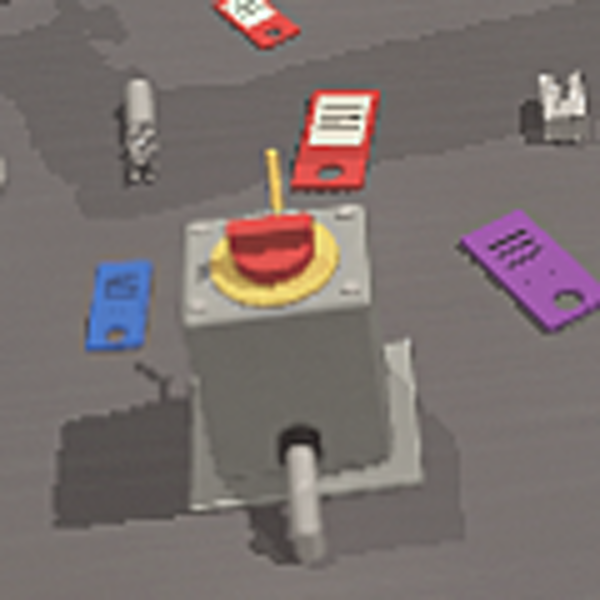

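The crop confirms it: the large red tag is at (388,234), with its hole end pointing away from the robot towards the box. The hook is yellow, its tip about (402,165) in top and (244,220) in scene. Next I triangulate the hook and plan the hover.

```bash
cat >> h.py <<'E'
def tri(obs):  # [(pic,uv),...] least squares ray intersection
    A=np.zeros((3,3)); b=np.zeros(3)
    for p,uv in obs:
        Rm,t,n=ray(p,uv); c=-Rm.T@t; d=Rm.T@n; d/=np.linalg.norm(d); M=np.eye(3)-np.outer(d,d); A+=M; b+=M@c
    X=np.linalg.solve(A,b); return X,[np.linalg.norm(proj(p,X)[0]-uv) for p,uv in obs]
def rotxy(z,y):  # tool rotation from z dir and approx y dir
    z=np.array(z,float); z/=np.linalg.norm(z); y=np.array(y,float); y-=z*(y@z); y/=np.linalg.norm(y)
    return R.from_matrix(np.c_[np.cross(y,z),y,z])
def plan(targets,cur=None):  # targets [(pos,R,nrows)]
    if cur is None:
        o=bot.get_obs(); cur=(o["eef_pos"],R.from_quat(o["tool_rot"]))
    P,Q=np.array(cur[0]),cur[1]
    for T,G,n in targets:
        T=np.array(T,float); dp=(T-P)/n; w=(Q.inv()*G).as_rotvec()/n; rows=[]
        for i in range(n):
            rows.append([np.round(Q.inv().apply(dp)*1000,1).tolist(),np.round(w,3).tolist()]); P=P+dp; Q=Q*R.from_rotvec(w)
        print(rows if np.linalg.norm(w)>1e-3 else (n,"x",rows[0]))
def st():
    o=bot.get_obs(); print({k:np.round(o[k],4).tolist() for k in ["clock","joint_pos","eef_pos","tool_rot","ft_force","grip_width","grasp_force"]})
E
python3 - <<'E'
from h import *
np.set_printoptions(precision=4,suppress=True)
T=vision.camera("top"); s=vision.camera("scene")
def yel(p,r0,r1,c0,c1):
    h=cv2.cvtColor(p["image"],cv2.COLOR_BGR2HSV).astype(int); m=(h[...,0]>15)&(h[...,0]<32)&(h[...,1]>110)&(h[...,2]>90)
    ys,xs=np.nonzero(m[r0:r1,c0:c1]); return xs+c0,ys+r0
xs,ys=yel(T,151,172,392,410); print("top",[(y,xs[ys==y].min(),xs[ys==y].max()) for y in np.unique(ys)])
x2,y2=yel(s,215,233,236,252); print("scene",[(y,x2[y2==y].min(),x2[y2==y].max()) for y in np.unique(y2)])
k=ys>=ys.max()-1; tt=[xs[k].mean(),ys.max()]; k=y2<=y2.min()+1; ts=[x2[k].mean(),y2.min()]
print("tip",tt,ts,tri([(T,tt),(s,ts)]), at_z(T,tt,.141),at_z(s,ts,.141))
# box yaw: front top edge & switch centre
C=cloud(T); Z=C[...,2]; m=np.zeros(Z.shape,bool); m[110:175,370:425]=1
P=C[m&(Z>.132)&(Z<.139)]; r=cv2.minAreaRect(P[:,:2].astype(np.float32)); print("box",r,len(P))
h=cv2.cvtColor(T["image"],cv2.COLOR_BGR2HSV).astype(int); k=m&((h[...,0]<8)|(h[...,0]>172))&(h[...,1]>150); k[160:]=0
yy,xx=np.nonzero(k); print("switch",xx.mean(),yy.mean(),at_z(T,[xx.mean(),yy.mean()],.158))
g=rotxy([0,0,-1],[np.sin(-.15),-np.cos(-.15),0])
plan([([.419,-.158,.10],g,10)])
E
```

```text
top [(np.int64(153), np.int64(398), np.int64(400)), (np.int64(154), np.int64(398), np.int64(400)), (np.int64(155), np.int64(398), np.int64(400)), (np.int64(156), np.int64(398), np.int64(400)), (np.int64(157), np.int64(398), np.int64(400)), (np.int64(158), np.int64(398), np.int64(400)), (np.int64(159), np.int64(398), np.int64(400)), (np.int64(160), np.int64(399), np.int64(400)), (np.int64(161), np.int64(399), np.int64(401)), (np.int64(162), np.int64(400), np.int64(401)), (np.int64(163), np.int64(400), np.int64(402)), (np.int64(164), np.int64(401), np.int64(402)), (np.int64(165), np.int64(401), np.int64(402))]
scene [(np.int64(220), np.int64(243), np.int64(244)), (np.int64(221), np.int64(243), np.int64(245)), (np.int64(222), np.int64(243), np.int64(245)), (np.int64(223), np.int64(244), np.int64(245)), (np.int64(224), np.int64(244), np.int64(245)), (np.int64(225), np.int64(244), np.int64(245)), (np.int64(226), np.int64(244), np.int64(245)), (np.int64(227), np.int64(244), np.int64(245)), (np.int64(228), np.int64(244), np.int64(245)), (np.int64(229), np.int64(244), np.int64(245)), (np.int
[... 202 characters left out ...]
float64(0.3279837904545215), np.float64(0.31083642086078056)]) [ 0.5918 -0.1826  0.141 ] [ 0.595  -0.1844  0.141 ]
box ((0.6545652151107788, -0.18152858316898346), (0.11318034678697586, 0.09915144741535187), 1.3932219743728638) 609
switch 399.93 134.755 [ 0.671  -0.1791  0.158 ]
[[[35.7, -23.0, 13.1], [0.0, 0.0, 0.044]], [[34.7, -24.6, 13.1], [0.0, 0.0, 0.044]], [[33.6, -26.1, 13.1], [0.0, 0.0, 0.044]], [[32.4, -27.5, 13.1], [0.0, 0.0, 0.044]], [[31.2, -28.9, 13.1], [0.0, 0.0, 0.044]], [[29.9, -30.2, 13.1], [0.0, 0.0, 0.044]], [[28.6, -31.5, 13.1], [0.0, 0.0, 0.044]], [[27.2, -32.7, 13.1], [0.0, 0.0, 0.044]], [[25.7, -33.9, 13.1], [0.0, 0.0, 0.044]], [[24.2, -34.9, 13.1], [0.0, 0.0, 0.044]]]
```

```bash
python3 -m creep '[[[36,-23,13],[0,0,0.044]],[[35,-25,13],[0,0,0.044]],[[34,-26,13],[0,0,0.044]],[[32,-27.5,13],[0,0,0.044]],[[31,-29,13],[0,0,0.044]],[[30,-30,13],[0,0,0.044]],[[28.5,-31.5,13],[0,0,0.044]],[[27,-33,13],[0,0,0.044]],[[26,-34,13],[0,0,0.044]],[[24,-35,13],[0,0,0.044]],[[0,0,0],[0,0,0]],[[0,0,0],[0,0,0]]]' 58
python3 - <<'E'
from h import *
st(); g=rotxy([0,0,-1],[np.sin(-.15),-np.cos(-.15),0])
plan([([.419,-.158,.02],g,3)])
E
```

```text
clock: 2.9
eef_pos: [0.4195, -0.1577, 0.1013]
tool_rot: [0.997, -0.077, -0.0, 0.0]
ft_force: [0.3, -1.3, -0.3]
grip_width: 0.0577
grasp_force: 0.0
{'clock': 2.9, 'joint_pos': [-0.3593, 0.2454, -0.3504, 0.9755, -0.0004, 2.9357], 'eef_pos': [0.4195, -0.1577, 0.1013], 'tool_rot': [0.9971, -0.0766, -0.0003, 0.0001], 'ft_force': [0.254, -1.2817, -0.3106], 'grip_width': 0.0577, 'grasp_force': 0.0}
[[[-0.1, 0.1, 27.1], [0.0, 0.0, -0.001]], [[-0.1, 0.1, 27.1], [0.0, 0.0, -0.001]], [[-0.1, 0.1, 27.1], [0.0, 0.0, -0.001]]]
```

```bash
python3 -m creep '[[[0,0,0],[0,0,-0.185]],[[0,0,0],[0,0,-0.185]],[[0,0,0],[0,0,-0.185]],[[0,0,0],[0,0,-0.185]],[[0,0,0],[0,0,-0.185]],[[0,0,0],[0,0,-0.185]],[[0,0,0],[0,0,-0.185]],[[0,0,0],[0,0,-0.185]],[[0,0,0],[0,0,-0.185]],[[0,0,0],[0,0,-0.185]],[[0,0,0],[0,0,-0.185]],[[0,0,0],[0,0,-0.185]]]' >/dev/null
python3 -m creep '[[[0,0,0],[0,0,-0.185]],[[0,0,0],[0,0,-0.185]],[[0,0,0],[0,0,-0.185]],[[0,0,0],[0,0,-0.185]],[[0,0,0],[0,0,-0.182]],[[0,0,30],[0,0,0]],[[0,0,30],[0,0,0]],[[0,0,20],[0,0,0]],[[0,0,5],[0,0,0]],[[0,0,0],[0,0,0]],[[0,0,0],[0,0,0]]]'
python3 - <<'E'
from h import *
st()
g=rotxy([0,0,-1],[-np.sin(-.15),np.cos(-.15),0])
plan([([.419,-.158,.016],g,1)])
p=vision.camera("top"); cv2.imwrite("pics/pre.png",cv2.resize(p["image"][190:280,330:450],None,fx=5,fy=5,interpolation=cv2.INTER_CUBIC))
E
```

```text
clock: 5.78
eef_pos: [0.4204, -0.1582, 0.0173]
tool_rot: [0.077, 0.997, -0.0, 0.001]
ft_force: [-0.3, -1.1, -0.1]
grip_width: 0.0578
grasp_force: 0.0
{'clock': 5.775, 'joint_pos': [-0.36, 0.3618, -0.455, 0.7519, -0.0, -0.2056], 'eef_pos': [0.4204, -0.1582, 0.0173], 'tool_rot': [0.0771, 0.997, -0.0003, 0.001], 'ft_force': [-0.3472, -1.0627, -0.117], 'grip_width': 0.0578, 'grasp_force': 0.0}
[[[1.5, 0.0, 1.3], [-0.0, 0.002, -0.004]]]
```

Lowering in small steps until I feel contact.

```bash
for i in 1; do python3 -m creep '[[[1.5,0,7],[0,0,0]],[[0,0,4],[0,0,0]],[[0,0,3],[0,0,0]],[[0,0,0],[0,0,0]]]'; done; python3 -m creep '[[[0,0,2.5],[0,0,0]],[[0,0,0],[0,0,0]]]'; python3 -c "
from h import *
st()"
```

```text
clock: 6.32
eef_pos: [0.4179, -0.1572, 0.0019]
tool_rot: [0.077, 0.997, 0.0, -0.0]
ft_force: [0.1, -0.4, 0.2]
grip_width: 0.058
grasp_force: 0.0
clock: 6.58
eef_pos: [0.4181, -0.1573, -0.0003]
tool_rot: [0.077, 0.997, 0.0, -0.0]
ft_force: [-0.3, -1.1, -0.5]
grip_width: 0.0579
grasp_force: 0.0
{'clock': 6.575, 'joint_pos': [-0.3599, 0.3885, -0.4764, 0.7061, 0.0, -0.2061], 'eef_pos': [0.4181, -0.1573, -0.0003], 'tool_rot': [0.0768, 0.997, 0.0, -0.0001], 'ft_force': [-0.2829, -1.1313, -0.5241], 'grip_width': 0.0579, 'grasp_force': 0.0}
```

```bash
python3 -m creep '[[[0,0,1.5],[0,0,0]],[[0,0,0],[0,0,0]]]';python3 -m creep '[[[0,0,1.5],[0,0,0]],[[0,0,0],[0,0,0]]]'
```

```text
clock: 6.82
eef_pos: [0.4181, -0.1574, -0.0018]
tool_rot: [0.077, 0.997, 0.0, -0.0]
ft_force: [0.3, -0.2, -0.2]
grip_width: 0.0579
grasp_force: 0.0
clock: 7.08
eef_pos: [0.4181, -0.1574, -0.0033]
tool_rot: [0.077, 0.997, 0.0, -0.0]
ft_force: [-0.0, 0.0, 0.3]
grip_width: 0.0578
grasp_force: 0.0
```

```bash
python3 -m creep '[[[0,0,1.5],[0,0,0]],[[0,0,0],[0,0,0]]]' | grep -E 'eef|force'; python3 -m creep '[[[0,0,1],[0,0,0]],[[0,0,0],[0,0,0]]]'| grep -E 'eef|force'
```

```text
eef_pos: [0.4183, -0.1574, -0.0046]
ft_force: [-0.5, -0.3, 1.2]
grasp_force: 0.9
eef_pos: [0.4183, -0.1574, -0.0046]
ft_force: [-3.5, 1.1, 11.2]
grasp_force: 5.8
```

```bash
python3 -m creep '[[[0,0,-3.5],[0,0,0]],[[0,0,0],[0,0,0]]]' | grep -E 'eef|force'; python3 -m creep '[[[0,0,0],[0,0,0]],[[0,0,0],[0,0,0]],[[0,0,0],[0,0,0]],[[0,0,0],[0,0,0]],[[0,0,0],[0,0,0]],[[0,0,0],[0,0,0]]]' 30
```

```text
eef_pos: [0.4184, -0.1575, -0.0021]
ft_force: [-0.3, 0.5, 0.8]
grasp_force: 0.0
clock: 8.57
eef_pos: [0.4183, -0.1574, -0.0018]
tool_rot: [0.077, 0.997, -0.0, 0.0]
ft_force: [-0.8, 0.0, 7.1]
grip_width: 0.0437
grasp_force: 62.6
```

```bash
python3 -m creep '[[[0,0,-5],[0,0,0]],[[0,0,-25],[0,0,0]],[[0,0,-40],[0,0,0]],[[0,0,-40],[0,0,0]],[[0,0,-40],[0,0,0]],[[0,0,0],[0,0,0]]]'
cat >> h.py <<'E'
TIP=np.array([.593,-.183,.141]); YAW=.03; BX=np.array([np.cos(YAW),np.sin(YAW),0]); BY=np.array([-np.sin(YAW),np.cos(YAW),0]); UP=np.array([0,0,1.])
TD=np.cos(np.radians(50))*-BX+np.sin(np.radians(50))*UP  # seat->tip
SEAT=TIP-BX*-.021*1-UP*.025
HT=np.array([-.036,0,-.0043])  # hole in tool frame
def hang(hole,deg):
    a=np.radians(deg); G=rotxy(np.cos(a)*BX-np.sin(a)*UP,BY); return hole-G.apply(HT),G
E
python3 - <<'E'
from h import *
st(); print(SEAT)
P,G=hang(TIP+TD*.035,50)
print("target",P)
plan([(P,G,8)])
T=vision.camera("top"); s=vision.camera("scene")
o=bot.get_obs(); h=o["eef_pos"]+R.from_quat(o["tool_rot"]).apply(HT); print("hole pred",h,proj(T,h),proj(s,h))
for p in (T,s): print([(r["position"],r["score"]) for r in vision.place_of(p,"tag_red_hole")[:3]])
im=np.hstack([cv2.resize(T["image"][170:270,340:440],(400,400),interpolation=2),cv2.resize(s["image"][150:250,210:310],(400,400),interpolation=2)]); cv2.imwrite("pics/held.png",im)
E
```

```text
clock: 9.32
eef_pos: [0.4205, -0.1583, 0.1509]
tool_rot: [0.077, 0.997, -0.001, 0.003]
ft_force: [0.3, 0.1, -0.5]
grip_width: 0.0439
grasp_force: 61.1
{'clock': 9.325, 'joint_pos': [-0.3599, 0.1906, -0.2769, 1.0962, -0.0, -0.2061], 'eef_pos': [0.4205, -0.1583, 0.1509], 'tool_rot': [0.0768, 0.997, -0.001, 0.0034], 'ft_force': [0.3012, 0.1158, -0.5022], 'grip_width': 0.0439, 'grasp_force': 61.0862}
[ 0.61399055 -0.18237009  0.116     ]
target [ 0.54571011 -0.18441912  0.14137721]
[[[-16.0, -0.8, 1.3], [-0.008, -0.086, -0.022]], [[-15.8, -1.2, 2.7], [-0.008, -0.086, -0.022]], [[-15.4, -1.6, 4.0], [-0.008, -0.086, -0.022]], [[-15.0, -1.9, 5.3], [-0.008, -0.086, -0.022]], [[-14.4, -2.3, 6.5], [-0.008, -0.086, -0.022]], [[-13.8, -2.7, 7.7], [-0.008, -0.086, -0.022]], [[-13.0, -3.0, 8.9], [-0.008, -0.086, -0.022]], [[-12.1, -3.4, 9.9], [-0.008, -0.086, -0.022]]]
hole pred [ 0.45364059 -0.16282552  0.15197487] [[396.983394   215.48483148]] [[251.12632919 186.98397256]]
[([339.2, 174.1], 0.84), ([429.8, 181.2], 0.57), ([396.6, 214.5], 0.53)]
[([300.1, 248.7], 0.87), ([254.2, 187.3], 0.68), ([242.2, 195.9], 0.57)]
```

View pics/held.png

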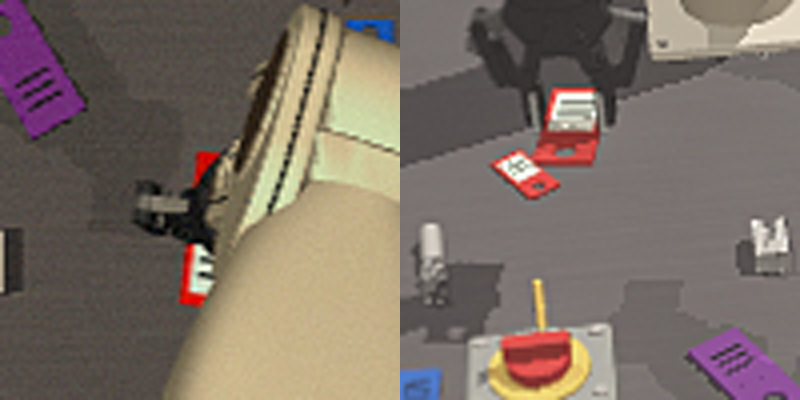

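The right (scene) half shows the red tag held flat, hole at about (252,188) against a predicted (251,187). Good. Moving to the pre-threading pose.

```bash
python3 -m creep '[[[-16,-1,1.3],[-0.008,-0.086,-0.022]],[[-16,-1,2.7],[-0.008,-0.086,-0.022]],[[-15.4,-1.6,4],[-0.008,-0.086,-0.022]],[[-15,-2,5.3],[-0.008,-0.086,-0.022]],[[-14.4,-2.3,6.5],[-0.008,-0.086,-0.022]],[[-14,-2.7,7.7],[-0.008,-0.086,-0.022]],[[-13,-3,9],[-0.008,-0.086,-0.022]],[[-12,-3.4,10],[-0.008,-0.086,-0.022]],[[0,0,0],[0,0,0]],[[0,0,0],[0,0,0]]]' >/dev/null
python3 - <<'E'
from h import *
st(); 
P,G=hang(TIP+TD*.035,50); plan([(P,G,1)])
T=vision.camera("top"); s=vision.camera("scene")
o=bot.get_obs(); h=o["eef_pos"]+R.from_quat(o["tool_rot"]).apply(HT); print("hole pred",h,proj(T,h),proj(s,h),"tip",proj(T,TIP),proj(s,TIP))
for p in (T,s): print([(r["position"],r["score"]) for r in vision.place_of(p,"tag_red_hole")[:4]])
im=np.hstack([cv2.resize(T["image"][130:200,365:435],(400,400),interpolation=2),cv2.resize(s["image"][185:255,210:280],(400,400),interpolation=2)]); cv2.imwrite("pics/pre2.png",im)
E
```

```text
{'clock': 10.775, 'joint_pos': [-0.4954, 0.1272, -0.6773, 0.1496, 0.3247, -0.4199], 'eef_pos': [0.5429, -0.1833, 0.1362], 'tool_rot': [-0.0135, 0.9415, 0.0059, 0.3367], 'ft_force': [-0.2977, -0.1575, 0.0951], 'grip_width': 0.0438, 'grasp_force': 61.0794}
[[[-5.4, -1.2, -2.3], [0.001, -0.011, -0.002]]]
hole pred [ 0.56891706 -0.18282059  0.16369236] [[403.39028129 171.30905801]] [[243.4800535  207.93773301]] tip [[401.6307538  164.55125887]] [[244.31526206 219.48785234]]
[([403.8, 170.5], 0.9), ([339.5, 175.1], 0.71), ([398.5, 160.4], 0.69), ([430.6, 178.7], 0.46)]
[([179.0, 217.6], 0.69), ([303.6, 249.9], 0.6), ([247.0, 209.8], 0.57), ([215.2, 256.0], 0.55)]
```

View pics/pre2.png

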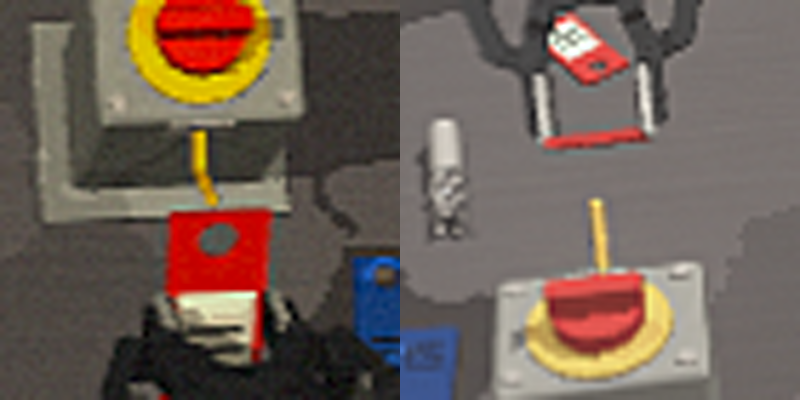

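Top: hole at about (403,171.7), matching the prediction; tip at (402,165). Scene: tag's top edge seen edge-on, tip at (244.5,220), in line. Correcting, then threading over the tip.

```bash
python3 -m creep '[[[-5.4,-1.2,-2.3],[0,-0.011,0]],[[0,0,8],[0,0,0]],[[0,0,8],[0,0,0]],[[0,0,8],[0,0,0]],[[0,0,6],[0,0,0]],[[0,0,5],[0,0,0]],[[0,0,5],[0,0,0]],[[0,0,5],[0,0,0]],[[0,0,0],[0,0,0]]]'
python3 - <<'E'
from h import *
st(); 
P,G=hang(TIP-TD*.010,50); plan([(P,G,1)])
T=vision.camera("top"); s=vision.camera("scene")
o=bot.get_obs(); h=o["eef_pos"]+R.from_quat(o["tool_rot"]).apply(HT); print("hole pred",h)
im=np.hstack([cv2.resize(T["image"][130:200,365:435],(400,400),interpolation=2),cv2.resize(s["image"][185:255,210:280],(400,400),interpolation=2)]); cv2.imwrite("pics/thr.png",im)
E
```

```text
clock: 12.1
eef_pos: [0.5755, -0.1837, 0.1077]
tool_rot: [-0.014, 0.939, 0.006, 0.343]
ft_force: [-0.3, -0.1, 0.8]
grip_width: 0.0437
grasp_force: 61.1
{'clock': 12.1, 'joint_pos': [-0.4633, 0.2302, -0.663, 0.039, 0.3109, -0.3894], 'eef_pos': [0.5755, -0.1837, 0.1077], 'tool_rot': [-0.0139, 0.9392, 0.0056, 0.3431], 'ft_force': [-0.296, -0.0869, 0.7963], 'grip_width': 0.0437, 'grasp_force': 61.0862}
[[[1.1, 0.2, 0.0], [0.001, 0.002, -0.001]]]
hole pred [ 0.60013042 -0.18309767  0.13453358]
```

View pics/thr.png

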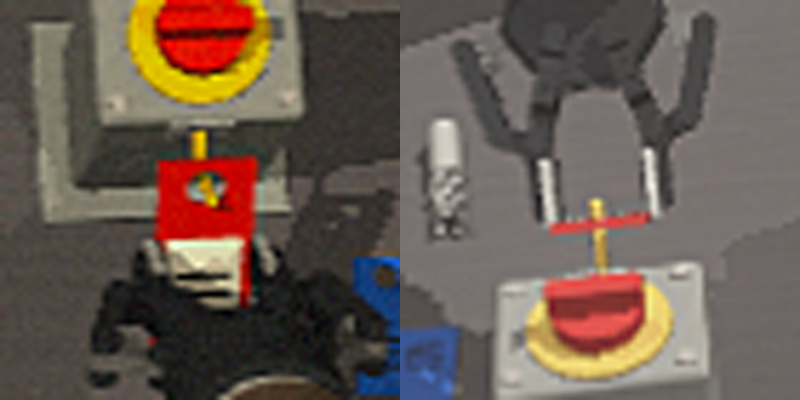

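The hook tip shows through the hole in both views (top (206,190), scene (597,205) in the crop), so it's threaded. Sliding down to the seat and turning the tag nearly upright.

```bash
python3 -m creep '[[[1,0,3],[0,0,0]],[[0,0,5],[0,0,0]],[[0,0,5],[0,0,0]],[[0,0,3],[0,0,0]],[[0,0,0],[0,0,0]]]'
python3 - <<'E'
from h import *
st()
for d,dz,f in [(38,-.003,.003),(25,-.004,.0)]:
    P,G=hang(SEAT+TD*f+UP*dz,d); print(P)
A=hang(SEAT+TD*.003+UP*-.002,38); B=hang(SEAT+UP*-.004,25)
plan([(A[0],A[1],3),(B[0],B[1],3)])
E
```

```text
clock: 12.82
eef_pos: [0.585, -0.1834, 0.0948]
tool_rot: [-0.014, 0.939, 0.006, 0.343]
ft_force: [-0.2, -0.4, 0.1]
grip_width: 0.0438
grasp_force: 61.1
{'clock': 12.825, 'joint_pos': [-0.4529, 0.2688, -0.6581, 0.0027, 0.3046, -0.3806], 'eef_pos': [0.585, -0.1834, 0.0948], 'tool_rot': [-0.0139, 0.9392, 0.0056, 0.3431], 'ft_force': [-0.1718, -0.4473, 0.1162], 'grip_width': 0.0438, 'grasp_force': 61.0859}
[ 0.59329614 -0.18299111  0.0842824 ]
[ 0.60267851 -0.18270956  0.07755566]
[[[-0.1, 0.1, 4.2], [0.0, -0.069, -0.0]], [[0.2, 0.1, 4.2], [0.0, -0.069, -0.0]], [[0.5, 0.1, 4.2], [0.0, -0.069, -0.0]]]
[[[0.1, 0.0, 4.1], [0.0, -0.076, 0.0]], [[0.4, 0.0, 4.0], [0.0, -0.076, 0.0]], [[0.7, 0.0, 4.0], [0.0, -0.076, 0.0]]]
```

```bash
python3 -m creep '[[[0,0,4],[0,-0.069,0]],[[0,0,4],[0,-0.069,0]],[[0.5,0,4],[0,-0.069,0]],[[0,0,0],[0,0,0]]]'; python3 -m creep '[[[0,0,4],[0,-0.076,0]],[[0.5,0,4],[0,-0.076,0]],[[0.5,0,4],[0,-0.076,0]],[[0,0,0],[0,0,0]]]'
python3 - <<'E'
from h import *
st()
T=vision.camera("top"); s=vision.camera("scene")
im=np.hstack([cv2.resize(T["image"][130:200,365:435],(400,400),interpolation=2),cv2.resize(s["image"][185:255,210:280],(400,400),interpolation=2)]); cv2.imwrite("pics/seat.png",im)
E
```

```text
clock: 13.32
eef_pos: [0.5912, -0.1827, 0.0839]
tool_rot: [-0.013, 0.9, 0.008, 0.437]
ft_force: [-0.6, 0.6, -0.8]
grip_width: 0.0435
grasp_force: 61.1
clock: 13.82
eef_pos: [0.6027, -0.1831, 0.0772]
tool_rot: [-0.012, 0.843, 0.009, 0.537]
ft_force: [-1.1, -0.0, 0.4]
grip_width: 0.0434
grasp_force: 61.3
{'clock': 13.825, 'joint_pos': [-0.5289, 0.6069, -0.9601, -1.0632, 0.5018, -0.2575], 'eef_pos': [0.6027, -0.1831, 0.0772], 'tool_rot': [-0.0123, 0.8435, 0.0087, 0.5369], 'ft_force': [-1.092, -0.0162, 0.4017], 'grip_width': 0.0434, 'grasp_force': 61.266}
```

View pics/seat.png

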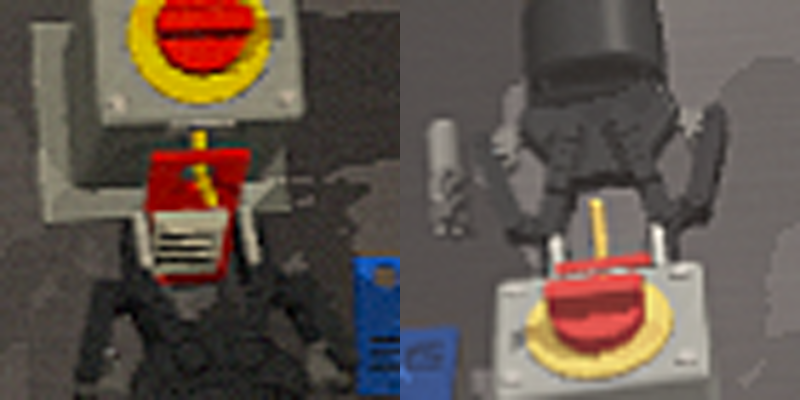

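Hook passes through the hole at the seat with the tag near upright. Releasing, then backing straight out.

```bash
python3 -m creep '[[[0,0,0],[0,0,0]],[[0,0,0],[0,0,0]],[[0,0,0],[0,0,0]],[[0,0,0],[0,0,0]],[[0,0,0],[0,0,0]]]' 66; python3 -m creep '[[[0,0,-10],[0,0,0]],[[0,0,-20],[0,0,0]],[[0,0,-35],[0,0,0]],[[0,0,-45],[0,0,0]],[[0,0,-45],[0,0,0]],[[0,0,0],[0,0,0]]]'
python3 - <<'E'
from h import *
st()
T=vision.camera("top"); s=vision.camera("scene")
im=np.hstack([cv2.resize(T["image"][130:200,365:435],(400,400),interpolation=2),cv2.resize(s["image"][185:255,210:280],(400,400),interpolation=2)]); cv2.imwrite("pics/rel.png",im)
E
```

```text
clock: 14.55
eef_pos: [0.6024, -0.183, 0.0787]
tool_rot: [-0.012, 0.843, 0.008, 0.538]
ft_force: [0.3, -0.5, 0.0]
grip_width: 0.0665
grasp_force: 0.0
clock: 15.3
eef_pos: [0.4746, -0.2073, 0.1562]
tool_rot: [-0.016, 0.846, 0.012, 0.532]
ft_force: [0.1, -0.1, 1.5]
grip_width: 0.0659
grasp_force: 0.0
{'clock': 15.3, 'joint_pos': [-0.8274, 0.2105, -1.0879, -0.6576, 0.7599, -0.4704], 'eef_pos': [0.4746, -0.2073, 0.1562], 'tool_rot': [-0.0163, 0.8464, 0.0125, 0.5321], 'ft_force': [0.126, -0.0846, 1.483], 'grip_width': 0.0659, 'grasp_force': 0.0}
```

View pics/rel.png

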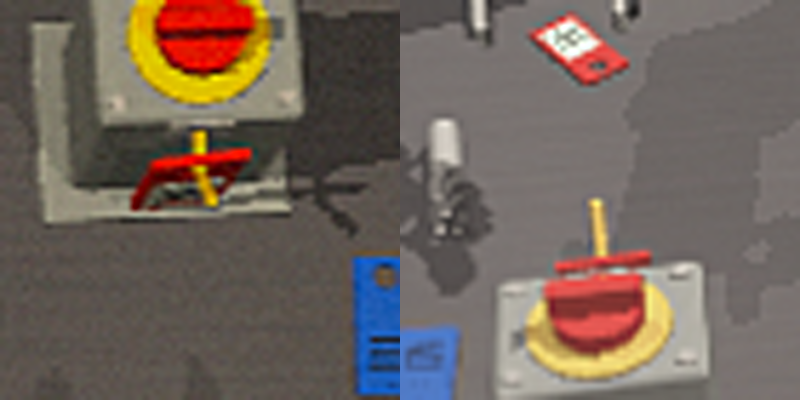

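The red tag hangs free on the hook: top crop shows it edge-on at (200,155), hook through it. Next I plan the guard, gripping the bar from the front with fingers above and below.

```bash
cat >> h.py <<'E'
BAR=np.array([.597,.244,.170]); GX=np.array([.9817,-.1906,0]); 
HINGE=BAR+.16*GX
def grab(th,deg,back=.014):
    t=np.radians(th); b=HINGE+.16*(-np.cos(t)*GX+np.sin(t)*UP); a=np.radians(deg)
    z=np.cos(a)*GX-np.sin(a)*UP; return b+z*back, rotxy(z,UP)
E
python3 - <<'E'
from h import *
P,G=grab(0,20,-.045); print(P)
plan([([.45,.03,.27],G,12),(P,G,6)])
E
```

```text
[0.55548767 0.25205974 0.18539091]
[[[-8.0, 19.8, -5.3], [0.008, -0.021, 0.137]], [[-5.4, 20.7, -5.3], [0.008, -0.021, 0.137]], [[-2.6, 21.2, -5.4], [0.008, -0.021, 0.137]], [[0.2, 21.3, -5.5], [0.008, -0.021, 0.137]], [[3.0, 21.0, -5.7], [0.008, -0.021, 0.137]], [[5.7, 20.4, -6.0], [0.008, -0.021, 0.137]], [[8.3, 19.4, -6.3], [0.008, -0.021, 0.137]], [[10.8, 18.0, -6.6], [0.008, -0.021, 0.137]], [[13.0, 16.3, -7.0], [0.008, -0.021, 0.137]], [[14.9, 14.4, -7.4], [0.008, -0.021, 0.137]], [[16.6, 12.1, -7.9], [0.008, -0.021, 0.137]], [[17.9, 9.7, -8.3], [0.008, -0.021, 0.137]]]
(6, 'x', [[39.7, -9.8, 14.4], [-0.0, 0.0, 0.0]])
```

```bash
python3 -m creep '[[[-8,20,-5],[0.008,-0.021,0.137]],[[-5,21,-5],[0.008,-0.021,0.137]],[[-3,21,-5],[0.008,-0.021,0.137]],[[0,21,-5],[0.008,-0.021,0.137]],[[3,21,-6],[0.008,-0.021,0.137]],[[6,20,-6],[0.008,-0.021,0.137]],[[8,19,-6],[0.008,-0.021,0.137]],[[11,18,-7],[0.008,-0.021,0.137]],[[13,16,-7],[0.008,-0.021,0.137]],[[15,14,-7],[0.008,-0.021,0.137]],[[17,12,-8],[0.008,-0.021,0.137]],[[18,10,-8],[0.008,-0.021,0.137]]]' 40
python3 - <<'E'
from h import *
st()
P,G=grab(0,20,-.045)
plan([(P,G,7)])
E
```

```text
clock: 16.9
eef_pos: [0.4868, -0.0118, 0.3117]
tool_rot: [0.638, 0.547, 0.355, 0.409]
ft_force: [0.4, 0.6, 0.7]
grip_width: 0.04
grasp_force: 0.0
{'clock': 16.9, 'joint_pos': [0.1344, -0.4362, -1.0147, -0.1367, -0.2563, 1.6956], 'eef_pos': [0.4868, -0.0118, 0.3117], 'tool_rot': [0.6382, 0.5472, 0.3547, 0.4092], 'ft_force': [0.3743, 0.6049, 0.7039], 'grip_width': 0.04, 'grasp_force': 0.0}
[[[38.6, -14.9, 11.2], [-0.011, -0.006, 0.002]], [[38.7, -15.1, 10.9], [-0.011, -0.006, 0.002]], [[38.7, -15.3, 10.5], [-0.011, -0.006, 0.002]], [[38.8, -15.5, 10.1], [-0.011, -0.006, 0.002]], [[38.8, -15.6, 9.7], [-0.011, -0.006, 0.002]], [[38.8, -15.8, 9.3], [-0.011, -0.006, 0.002]], [[38.8, -16.0, 8.9], [-0.011, -0.006, 0.002]]]
```

```bash
python3 -m creep '[[[38.6,-15,11],[-0.011,-0.006,0.002]],[[38.7,-15,11],[-0.011,-0.006,0.002]],[[38.7,-15,10.5],[-0.011,-0.006,0.002]],[[38.8,-15.5,10],[-0.011,-0.006,0.002]],[[38.8,-15.5,9.7],[-0.011,-0.006,0.002]],[[38.8,-16,9.3],[-0.011,-0.006,0.002]],[[38.8,-16,9],[-0.011,-0.006,0.002]],[[0,0,0],[0,0,0]],[[0,0,0],[0,0,0]]]' 40
python3 - <<'E'
from h import *
st()
print(BAR)
P,G=grab(0,20,-.045); plan([(P,G,1)])
P,G=grab(0,20); plan([(P,G,4)])
T=vision.camera("top"); s=vision.camera("scene")
for p in (T,s): print([(r["position"],round(r["score"],2),at_z(p,r["position"],.17)) for r in vision.place_of(p,"guard_bar")[:2]], [(r["position"],round(r["score"],2)) for r in vision.spot_in(p,"tag_red")[:5]])
im=np.hstack([cv2.resize(T["image"][110:210,200:300],(400,400),interpolation=2),cv2.resize(s["image"][160:260,340:440],(400,400),interpolation=2)]); cv2.imwrite("pics/g1.png",im)
E
```

```text
clock: 18.02
eef_pos: [0.5558, 0.2499, 0.1854]
tool_rot: [0.631, 0.522, 0.364, 0.444]
ft_force: [0.4, -0.1, 0.7]
grip_width: 0.0401
grasp_force: 0.0
{'clock': 18.025, 'joint_pos': [0.8354, 0.348, -0.8226, -0.5579, -0.9367, 2.0815], 'eef_pos': [0.5558, 0.2499, 0.1854], 'tool_rot': [0.6311, 0.5216, 0.3638, 0.4442], 'ft_force': [0.372, -0.1228, 0.7081], 'grip_width': 0.0401, 'grasp_force': 0.0}
[0.597 0.244 0.17 ]
[[[2.1, -0.3, -0.7], [0.001, 0.002, 0.004]]]
[[[0.5, -0.1, 14.6], [0.0, 0.0, 0.001]], [[0.5, -0.1, 14.6], [0.0, 0.0, 0.001]], [[0.5, -0.1, 14.6], [0.0, 0.0, 0.001]], [[0.5, -0.1, 14.6], [0.0, 0.0, 0.001]]]
[([241.6, 163.1], 0.66, array([0.59586542, 0.24187828, 0.17      ])), ([479.1, 245.1], 0.58, array([ 0.37219032, -0.36546457,  0.17      ]))] [([347.7, 185.9], 0.75), ([429.2, 188.0], 0.74), ([411.6, 287.0], 0.66), ([396.6, 158.7], 0.48)]
[([392.8, 196.4], 0.66, array([0.5868327 , 0.24683801, 0.17      ]))] [([297.4, 245.5], 0.9), ([214.2, 250.9], 0.64), ([239.1, 191.9], 0.42), ([246.1, 230.9], 0.38)]
```

```bash
python3 -m creep '[[[1,0,15],[0,0,0.003]],[[1,0,15],[0,0,0]],[[1,0,10],[0,0,0]],[[0,0,6],[0,0,0]],[[0,0,0],[0,0,0]]]'; python3 -m creep '[[[0,0,6],[0,0,0]],[[0,0,5],[0,0,0]],[[0,0,0],[0,0,0]]]'
```

```text
clock: 18.95
eef_pos: [0.6004, 0.2441, 0.1715]
tool_rot: [0.633, 0.519, 0.365, 0.444]
ft_force: [0.1, 0.1, 0.3]
grip_width: 0.0401
grasp_force: 0.0
clock: 19.32
eef_pos: [0.6104, 0.2425, 0.1682]
tool_rot: [0.632, 0.519, 0.366, 0.444]
ft_force: [0.0, -0.4, -0.0]
grip_width: 0.04
grasp_force: 0.0
```

```bash
python3 -m creep '[[[0,0,0],[0,0,0]],[[0,0,0],[0,0,0]],[[0,0,0],[0,0,0]],[[0,0,0],[0,0,0]],[[0,0,0],[0,0,0]]]' 8; python3 -c "
from h import *
st()
o=bot.get_obs(); r=R.from_quat(o['tool_rot']); print('bar if 14 back',o['eef_pos']-r.apply([0,0,.014]),r.as_matrix()[:,2])"
```

```text
clock: 19.95
eef_pos: [0.6095, 0.2427, 0.1674]
tool_rot: [0.632, 0.52, 0.365, 0.443]
ft_force: [-5.1, 1.7, -3.4]
grip_width: 0.0112
grasp_force: 58.8
{'clock': 19.95, 'joint_pos': [0.7345, 0.443, -0.7672, -0.6672, -0.8519, 1.9978], 'eef_pos': [0.6095, 0.2427, 0.1674], 'tool_rot': [0.6322, 0.5201, 0.3652, 0.4433], 'ft_force': [-5.1465, 1.6521, -3.3997], 'grip_width': 0.0112, 'grasp_force': 58.8235}
bar if 14 back [0.5966172  0.24527486 0.17213361] [ 0.92283229 -0.18055655 -0.34026445]
```

The bar is gripped, but near the fingertips with a squeeze-out force. Since the lip is 33 mm beyond the bar axis, I'll regrip 6 mm deeper.

```bash
python3 -m creep '[[[0,0,0],[0,0,0]],[[0,0,0],[0,0,0]],[[0,0,3],[0,0,0]],[[0,0,4],[0,0,0]],[[0,0,0],[0,0,0]]]' 36; python3 -m creep '[[[0,0,0],[0,0,0]],[[0,0,0],[0,0,0]],[[0,0,0],[0,0,0]],[[0,0,0],[0,0,0]],[[0,0,0],[0,0,0]]]' 8; python3 -c "
from h import *
st()
o=bot.get_obs(); r=R.from_quat(o['tool_rot']); P=o['eef_pos'];print('bar if 20 back',P-r.apply([0,0,.020]))
c=(P,r); z=r.as_matrix()[:,2]; b=P-.02*z
# targets relative to actual bar, pitch 20->60
import h
off=b-h.BAR; print('off',off)
def g(th):
    p,G=grab(th,20+th*40/60,.020); return p+off,G
plan([(g(t)[0],g(t)[1],1) for t in np.arange(5,61,5)],c)
"
```

```text
clock: 20.58
eef_pos: [0.617, 0.2411, 0.166]
tool_rot: [0.633, 0.519, 0.366, 0.444]
ft_force: [-0.5, 0.1, 0.2]
grip_width: 0.0358
grasp_force: 0.0
clock: 21.2
eef_pos: [0.6161, 0.2413, 0.1652]
tool_rot: [0.632, 0.52, 0.365, 0.443]
ft_force: [-2.6, 1.2, -3.5]
grip_width: 0.0121
grasp_force: 58.6
{'clock': 21.2, 'joint_pos': [0.7225, 0.4542, -0.7595, -0.6779, -0.8422, 1.9887], 'eef_pos': [0.6161, 0.2413, 0.1652], 'tool_rot': [0.6323, 0.5198, 0.3652, 0.4434], 'ft_force': [-2.5597, 1.1725, -3.4525], 'grip_width': 0.0121, 'grasp_force': 58.5956}
bar if 20 back [0.59769184 0.24494044 0.17196366]
off [0.00069184 0.00094044 0.00196366]
[[[0.0, 12.1, -4.2], [0.06, 0.002, -0.002]]]
[[[0.0, 12.3, -3.8], [0.058, 0.0, -0.0]]]
[[[-0.0, 12.4, -3.4], [0.058, 0.0, 0.0]]]
[[[-0.0, 12.5, -3.1], [0.058, 0.0, -0.0]]]
[[[0.0, 12.5, -2.7], [0.058, 0.0, -0.0]]]
[[[-0.0, 12.6, -2.3], [0.058, 0.0, 0.0]]]
[[[-0.0, 12.7, -1.9], [0.058, 0.0, -0.0]]]
[[[0.0, 12.7, -1.5], [0.058, -0.0, 0.0]]]
[[[-0.0, 12.8, -1.0], [0.058, 0.0, 0.0]]]
[[[0.0, 12.8, -0.6], [0.058, -0.0, -0.0]]]
[[[-0.0, 12.8, -0.2], [0.058, -0.0, 0.0]]]
[[[-0.0, 12.8, 0.2], [0.058, 0.0, -0.0]]]
```

```bash
python3 -m creep '[[[0,12,-4],[0.058,0,0]],[[0,12.3,-3.8],[0.058,0,0]],[[0,12.4,-3.4],[0.058,0,0]],[[0,12.5,-3.1],[0.058,0,0]],[[0,12.5,-2.7],[0.058,0,0]],[[0,12.6,-2.3],[0.058,0,0]],[[0,0,0],[0,0,0]]]'
cat >> h.py <<'E'
def bar_now():
    o=bot.get_obs(); r=R.from_quat(o["tool_rot"]); b=o["eef_pos"]-r.apply([0,0,.02]); d=b-HINGE
    print("bar",b,"radius",np.hypot(d@GX,d[2]),"theta",np.degrees(np.arctan2(d[2],-d@GX)),"lat",d@np.array([.1906,.9817,0]))
E
python3 - <<'E'
from h import *
st(); bar_now()
plan([grab(t,20+t*40/60,.020)+(1,) for t in np.arange(35,61,5)])
E
```

```text
clock: 22.08
eef_pos: [0.6347, 0.2377, 0.241]
tool_rot: [0.7, 0.574, 0.271, 0.327]
ft_force: [-4.1, 2.4, -3.6]
grip_width: 0.0119
grasp_force: 61.3
{'clock': 22.075, 'joint_pos': [0.6078, 0.2028, -0.3874, 0.2831, -0.5839, 2.1574], 'eef_pos': [0.6347, 0.2377, 0.241], 'tool_rot': [0.6999, 0.5743, 0.2709, 0.327], 'ft_force': [-4.0899, 2.3501, -3.612], 'grip_width': 0.0119, 'grasp_force': 61.3251}
bar [0.61965187 0.24066795 0.25374528] radius 0.16068608004679544 theta 31.41097985509165 lat 0.0010463732916878889
[[[-1.0, 8.8, -0.5], [0.063, -0.0, -0.005]]]
[[[0.0, 12.7, -1.5], [0.058, 0.0, -0.0]]]
[[[-0.0, 12.8, -1.0], [0.058, 0.0, 0.0]]]
[[[0.0, 12.8, -0.6], [0.058, -0.0, -0.0]]]
[[[-0.0, 12.8, -0.2], [0.058, -0.0, 0.0]]]
[[[-0.0, 12.8, 0.2], [0.058, 0.0, -0.0]]]
```

```bash
python3 -m creep '[[[-1,9,-0.5],[0.06,0,-0.005]],[[0,12.7,-1.5],[0.058,0,0]],[[0,12.8,-1],[0.058,0,0]],[[0,12.8,-0.6],[0.058,0,0]],[[0,12.8,-0.2],[0.058,0,0]],[[0,12.8,0.2],[0.058,0,0]],[[0,0,0],[0,0,0]],[[0,0,0],[0,0,0]]]'
python3 - <<'E'
from h import *
np.set_printoptions(precision=4,suppress=True)
st(); bar_now()
plan([grab(60,60,.020)+(1,)])
T=vision.camera("top"); s=vision.camera("scene")
for p in (T,s): print([(r["position"],round(r["score"],2),at_z(p,r["position"],.309),at_depth(p,r["position"])) for r in vision.place_of(p,"guard_bar")[:2]])
im=np.hstack([cv2.resize(T["image"][90:190,340:440],(380,380),interpolation=2),cv2.resize(s["image"][130:270,210:450],(414,242),interpolation=2)[:,:].copy() if 0 else cv2.resize(s["image"][130:270,210:450],(420,380),interpolation=2)]); cv2.imwrite("pics/final.png",im)
E
```

```text
clock: 23.08
eef_pos: [0.6849, 0.2281, 0.2906]
tool_rot: [0.744, 0.615, 0.167, 0.202]
ft_force: [-1.7, 4.5, 0.1]
grip_width: 0.0117
grasp_force: 64.5
{'clock': 23.075, 'joint_pos': [0.4483, 0.3376, 0.1587, 0.9529, -0.3055, 2.1406], 'eef_pos': [0.6849, 0.2281, 0.2906], 'tool_rot': [0.7442, 0.6146, 0.1665, 0.2016], 'ft_force': [-1.7295, 4.5012, 0.0796], 'grip_width': 0.0117, 'grasp_force': 64.4826}
bar [0.675  0.23   0.3079] radius 0.15977441835422598 theta 59.64404461330883 lat 0.0011695144917908528
[[[-1.2, 0.9, -0.2], [0.005, -0.001, 0.001]]]
[([236.3, 114.1], 0.89, array([0.6786, 0.2303, 0.309 ]), array([0.6538, 0.2169, 0.3745]))]
[([401.9, 175.2], 0.87, array([0.6797, 0.2286, 0.309 ]), array([0.6906, 0.2242, 0.3168]))]
```

View pics/final.png

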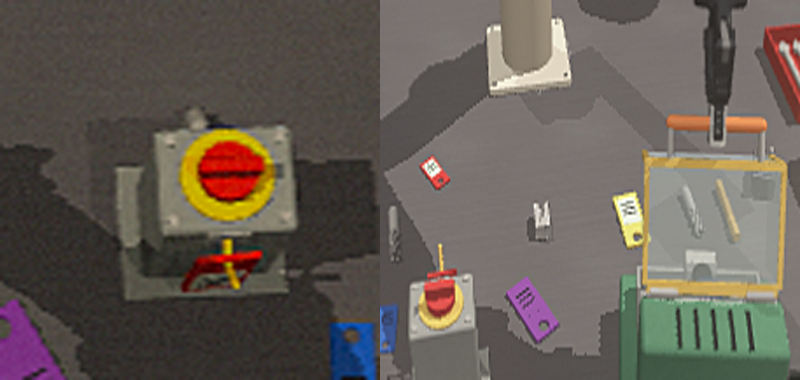

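The guard is held open at about 59.6°, and the red tag still hangs on the hook (left crop, about (225,270)). I'll nudge it 1 mm, settle and hand in.

```bash
python3 -m creep '[[[-0.5,1,0],[0.005,0,0]],[[0,0,0],[0,0,0]],[[0,0,0],[0,0,0]],[[0,0,0],[0,0,0]]]'; python3 -c "
from h import *
bar_now(); print(workorder.job_done())"
```

```text
clock: 23.78
eef_pos: [0.6851, 0.2281, 0.2907]
tool_rot: [0.745, 0.616, 0.165, 0.199]
ft_force: [-0.8, 6.4, -1.2]
grip_width: 0.0121
grasp_force: 64.4
bar [0.67532817 0.22995793 0.30804216] radius 0.15976877481506482 theta 59.770096268702 lat 0.0011442514132481308
the job is handed in; nothing more can be done
None
```

I handed the job in at 23.8 s: the red tag was hung on the isolator hook and released first, then the guard was lifted and is held at about 59.8° (measured from the arm's pose); the yellow tag and the rest of the bench were left alone.

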